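# Refit the snap-in cover of a control unit's fuse bay

## Task

Close the open fuse bay on top of the control unit with its white cover: hook the cover's lip into the slot under the keeper bar, push it in softly until it stops, then pivot the other end down until the sprung catch snaps over it and the cover lies flat, and let go. Be gentle with the thin plastic: nudge the lip home with well under 15 N, never press harder than 30 N on the cover or the unit, and leave the other things on the bench where they are.

Things in the scene. Friction and masses are not known exactly. Their poses are not given: they have to be found in the camera images.
- cover: The bay's cover, white plastic, about 110 g, loose, lying flat on the bench, rib up: a plate 95 (x) x 70 (y) x 6 mm. Origin at the centre of the plate's underside, z up. From its -x end a lip continues the underside: 11 mm long, 50 mm wide, 4 mm thick. The other end (+x, the tail) is plain.
- cover_lip (a point): Point on the cover: middle of the lip tip's lower edge (cover x = -58.5, y = 0, z = 0 mm).
- cover_tail (a point): Point on the cover: middle of the tail's upper edge (cover x = 47.5, y = 0, z = 6 mm).
- cover_rib (a point): Point on the cover: middle of the top of its upright grip rib (cover x = -7.5, z = 36 mm). The rib runs across the cover: 35 mm long (cover y = -17.5 to 17.5), 12 mm thick (cover x = -13.5 to -1.5), 30 mm high (cover z = 6 to 36).
- unit: Grey control unit, a box 240 (x) x 150 (y) x 60 mm high, fixed to the bench; origin at the centre of its underside. Its -x end faces roughly to the robot. On its top is the open fuse bay: a dark steel frame with a slot at its -x end and a sprung catch at its +x end.
- bay_seat (a point): Unit axes. Where the seated cover's origin lies (lip to -x) if the bay's frame is at its nominal place. All of the frame, slot and catch included, stands rigidly up to 15 mm off nominal along the unit's x, either way, NOT measured: find it by touch. Frame: ledges at z = 0 carry the cover (x -39 to 48 mm, |y| > 29); side walls at |y| = 36.5 to 42.5 up to z = 6 mm.
- bay_slot (a point): Fixed to the unit: nominal middle of the slot's end stop, at seat height (shift as told for bay_seat). From it in mm: keeper bar (slot roof) x = -6 to 6, z = 5.5 to 9.5; slot floor z = -3, x = 0 to 19. The lip goes in nose down, cover tilted 0.25 to 0.35 rad. All rigid. The side walls also bound the slot (73 mm wide).
- bay_far (a point): Fixed to the unit: nominal middle of the bay's far wall's inner face (48.25 mm from bay_seat), at seat height (shift as told for bay_seat); the wall is up to z = 6 mm, level with the seated cover's top. From end stop to here is 107.5 mm; the cover with its lip is 106 mm long.
- catch (a joint): Sprung catch in the far wall, 32 mm wide; slides to unit +x, 0 (rest) to 0.007 m; 2 N plus 0.5 N/mm. Nose: 4 mm in from the wall, 0.7 mm above the seated cover's top, under a 60 degree ramp up to 15 mm over the seat. The tail, pressed down (6 to 14 N near it), pushes it back 4 mm, then it snaps to 0 over the tail. Unpressed, with lip home, the cover rests on the ramp, tilted about 0.15 rad.
- spacer: Bystander: steel ring 28 mm across, 10 mm high, lying on the unit's top at its -x (robot) end. Origin at its underside's centre.
- blank: Bystander: small white blanking plate 75 x 50 x 6 mm with a round knob (14 mm across, 12 mm high), no lip; not the cover. Origin at its underside's centre.
- vial: Bystander: amber vial, 32 mm across, 60 mm high, upright.
- vial2: Bystander: amber vial like the other.
- driver: Bystander: screwdriver lying on the bench.
- wrench: Bystander: open-ended wrench lying on the bench.
- beaker: Bystander: clear plastic beaker 70 mm across, 80 mm high, upright.
Mind the look-alikes: they are no part of the job. Leave any blue or brown look-alike of the cover alone.

How it is judged:
By the outcome, as a careful person would: the job done as asked, in the order asked, and still so for the second after the job is handed in, with the robot touching nothing.
It also fails if it takes over 58 s, if anything falls off the work surface, if the arm or the gripper's body presses on something with over 40 N, if the wrist force passes 120 N, or if a joint passes its speed limit or range.

## Robot

A 7-joint arm with a two-finger parallel gripper is mounted at the origin on the work surface. World frame = base frame: x ahead of the robot, y to its left, z up, the work surface at z = 0. Lengths are in m, angles in rad, forces in N, time in s.
With the tool pointing down it reaches from about 0.4 to 0.85 m from the base axis. Payload 4.5 kg.
Tool frame: the origin (TCP) lies midway between the tips of the shut fingers; the grasp point (between the pads) lies behind it (r.grip_point_offset is the z of the grasp point in the tool frame, in m); z points along the fingers, y is the line along which they close (so a half turn about z gives the same grasp; the last joint's range is limited). The gripper opens to 88 mm and grips with 3 to 60 N. Pads are 18 mm wide; open, the fingers measure 123 mm over their backs; the gripper's body (75 mm by 187 mm) begins 45 mm behind the grasp point.
Start: joints at [1.16, 0.689, -0.195, 1.565, 0.157, 0.902, -0.215], TCP at [0.269, -0.564, 0.239] pointing down, gripper open.
Joint ranges: [-3.01, 3.01], [-0.46, 2.08], [-1.47, 1.51], [0.13, 2.56], [-1, 4.14], [0.04, 2.09], [-2.66, 2.66]. Speed limits (rad/s): [2.57, 2.57, 3.14, 3.14, 3.14, 3.14, 3.14].

## Interface

Orientations are given as a unit quaternion [x, y, z, w].
In Python, from plant import r, optics, workorder gives the robot as it stands.
- The arm moves only by the shell command python3 -m creep 'ROWS' [FORCE]. ROWS is JSON, a list of rows, each an object of numbers: "grip": the gripper command: -1 is shut, 1 is fully open, values between are in proportion; "tx", "ty", "tz": the shift along the tool's x, y, z in cm; "spin": the turn about the tool's z in degrees. In form: [{"grip": .., "tx": .., "ty": .., "tz": .., "spin": ..}, ...]. A call has 1 to 8 rows; each row shifts and turns the commanded pose from where the row before left it, along the tool's axes as they then stand; what a row does not reach is not made up. A row lasts 1/12 s, in which the tool goes at most 41.7 mm and 7.16 degrees, less where a joint would pass 70% of its speed; a pose out of reach is approached as far as the arm can. A call with a gripper value outside its range is refused whole. The fingers move at their own pace and stop on an object; FORCE is the grip in N (left out, the last holds). Time passes only in rows, so rows that do not move let the fingers close. It gives the time, the measured TCP pose, the force, the opening and the grip force at its end, in the units of the state.
- r.get_state(): the state, without advancing time (a new reading comes with each control period).
- optics.snapshot(name): name is "side" or "top" or "wrist"; returns (picture, depth): 384x512x3 uint8, red, green, blue; 384x512 float32, m along the optical axis (not along the pixel's ray), 0 where there is no reading.
- optics.get_calibration(name): a dict with "fx", "fy", "cx", "cy" (pixels), "extrinsics" (4x4, takes a point from world to camera coordinates). Camera axes: x right, y down, z forward; pixel columns grow to the right and rows downward; lengths in m; the calibration is good to about 2 mm. A picture is of the moment at which its call begins: read the wrist's pose just before it. get_calibration takes no time and is no camera call; for the wrist camera it gives the pose at the moment of the call.
- workorder.finish_job(): hands the job in; it is judged then, once.
The state is a dict: "clock": time; "q": joint angles; "qd": joint speeds; "joint_torque": joint torques, N m; "tool_pos": TCP position; "eef_rot": TCP orientation; "contact_force": force on the tool from outside, world axes, zero at the start; "moment": the same for the moment, N m; "opening": opening from 0.0 (shut) to 1.0 (fully open); "finger_force": force on a finger pad.
Only numpy, scipy, OpenCV 4.12 (cv2) and the standard library are available. Lean on these libraries where they do the work, as an engineer would, in place of code of your own. Each camera call takes 0.05 s, during which the arm holds its last target. There are 200 camera calls.

## Working session

There is one attempt and no reset: what is moved stays moved. The work goes in short steps, Python scripts to look and compute and a shell command to move; the robot and the scene stay as the last step left them, time stands still between calls to the robot, and variables do not carry over. Pictures are saved under pics/ and viewed, at most 10 in all, crops included, and the job is handed in when it is done.

```bash
ls && mkdir -p pics && python3 - <<'E'
from plant import r, optics, workorder
import cv2, numpy as np
s=r.get_state(); print(s); print(r.grip_point_offset)
for n in ("top","side"):
    p,d=optics.snapshot(n); cv2.imwrite(f"pics/{n}0.png",p[:,:,::-1]); np.savez(f"pics/{n}0.npz",p=p,d=d)
    c=optics.get_calibration(n); print(n,c)
E
```

```text
pics
{'clock': 0.0, 'q': array([ 1.1598087 ,  0.68996457, -0.19448546,  1.56635792,  0.15730323,
        0.90246469, -0.21512298]), 'qd': array([-0.00097647,  0.00097913, -0.00189952,  0.00073543, -0.00042037,
        0.00231721,  0.00083775]), 'joint_torque': array([-4.45164378e-04, -5.27557290e+01, -1.26655832e+00, -1.53428954e+01,
       -5.26109990e-02,  6.56568620e-03,  1.86204893e-04]), 'tool_pos': array([ 0.26858748, -0.5636491 ,  0.23791771]), 'eef_rot': array([ 9.75367101e-01,  2.20586046e-01, -2.71293427e-04, -8.60637581e-04]), 'contact_force': array([ 0.1667697 , -0.25651483,  0.03069177]), 'moment': array([-0.011079  , -0.02345037,  0.03719326]), 'finger_force': 0.0, 'opening': 0.9969215740322162}
-0.0187
top {'fx': 407.2855895411138, 'fy': 407.2855895411138, 'cx': 258.58676760785687, 'cy': 194.58417532722973, 'extrinsics': array([[-0.01183878, -0.99980768, -0.01563448,  0.02322743],
       [-0.99238523,  0.01366512, -0.12241253,  0.56744027],
       [ 0.12260264,  0.01406621, -0.99235615,  1.2560225 ],
       [ 0.        ,  0.        ,  0.        ,  1.        ]])}
side {'fx': 357.72007652220486, 'fy': 357.72007652220486, 'cx': 258.3802237181645, 'cy': 193.23622020585003, 'extrinsics': array([[-0.92867271, -0.37030096,  0.02107595,  0.52163813],
       [-0.24668401,  0.57422421, -0.78064945,  0.20181009],
       [ 0.27697292, -0.73016694, -0.62461368,  0.82160123],
       [ 0.        ,  0.        ,  0.        ,  1.        ]])}
```

View pics/top0.png

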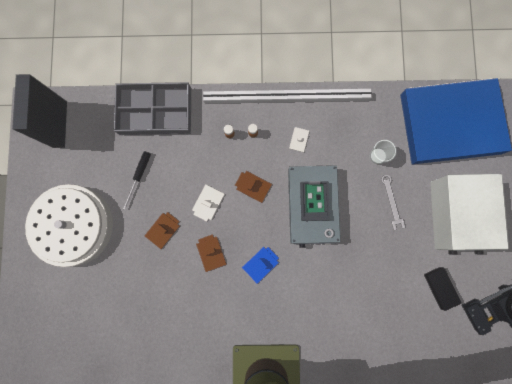

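View pics/side0.png

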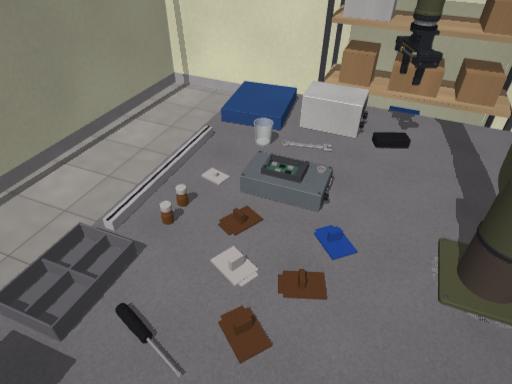

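Top view: white things are the cover with rib at (208,203) and the blank with knob at (300,140). Look-alikes: brown at (253,186), (163,230) and (211,253), blue at (261,265). I choose (208,203). The unit is at (314,205), the spacer at (328,233). Now I check the choice in a close rectified crop.

```bash
cat > h.py <<'E'
import numpy as np, cv2
from plant import r, optics
def cloud(d,c):
    v,u=np.mgrid[:d.shape[0],:d.shape[1]]
    P=np.stack([(u-c["cx"])/c["fx"]*d,(v-c["cy"])/c["fy"]*d,d],-1)
    E=c["extrinsics"]; return (P-E[:3,3])@E[:3,:3]
def rect(P): return cv2.minAreaRect((P[:,:2]*1000).astype(np.float32))
E
python3 - <<'E'
from h import *
f=np.load("pics/top0.npz"); p,d=f["p"],f["d"]; c=optics.get_calibration("top"); W=cloud(d,c)
X=W[(d>0)]; 
def comp(seed,mask):
    n,l=cv2.connectedComponents(mask.astype(np.uint8)); v,u=seed
    ids=l[v-6:v+7,u-6:u+7]; ids=ids[ids>0]; return l==np.bincount(ids).argmax()
white=(p.min(2)>130)&(d>0)
m=comp((203,205),white); C=W[m]; print("cover",m.sum(),"z pct",np.percentile(C[:,2],[5,50,95,99]))
pl=C[C[:,2]<.015]; print("plate rect",rect(pl),pl.mean(0)); rb=C[C[:,2]>.022]; print("rib",len(rb),rb.mean(0),rect(rb))
a=comp((205,300),(W[...,2]>.045)&(W[...,2]<.09)); U=W[a]; print("unit z",np.percentile(U[:,2],[5,50,95])); print(rect(U),a.sum())
bench=W[300:330,200:240].reshape(-1,3); print("bench",np.median(bench[:,2]))
A=cv2.resize(p[170:240,175:245],(560,560),interpolation=cv2.INTER_CUBIC)
cv2.imwrite("pics/crop1.png",A[:,:,::-1])
np.set_printoptions(precision=4,suppress=True)
E
```

```text
cover 141357 z pct [-0.75665098 -0.00115882  0.07033071  0.13010262]
plate rect ((861.158935546875, 61.2457275390625), (2788.84619140625, 1760.1009521484375), 88.7802963256836) [ 0.7860614   0.07003403 -0.24683958]
rib 11872 [ 0.54320132 -0.03142197  0.08556901] ((646.7252197265625, 4.3072509765625), (589.281982421875, 1499.0853271484375), 0.05361693724989891)
unit z [0.05562951 0.06067133 0.07843364]
((533.6729125976562, -155.74774169921875), (242.83233642578125, 150.37339782714844), 0.6085317730903625) 3771
bench 0.00040589044323881865
```

View pics/crop1.png

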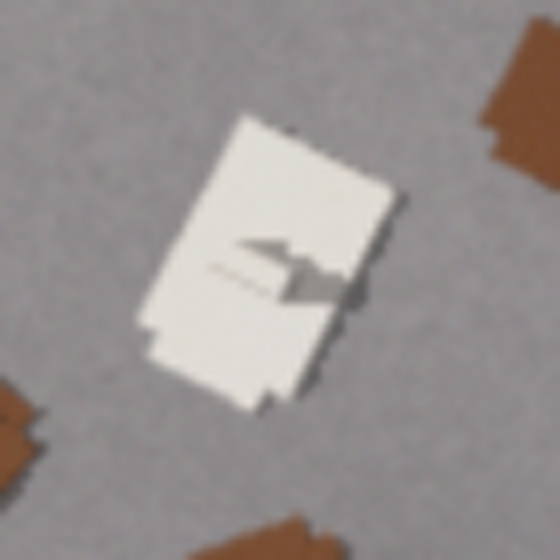

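The crop shows the white cover with its rib: lip at the bottom, about (205,385) in the crop, and tail at about (320,150). It is the right part.

```bash
python3 - <<'E'
from h import *
np.set_printoptions(precision=4,suppress=True)
f=np.load("pics/top0.npz"); p,d=f["p"],f["d"]; c=optics.get_calibration("top"); W=cloud(d,c)
sub=np.zeros(d.shape,bool); sub[178:226,185:230]=1
m=sub&(p.min(2)>175); C=W[m]; print(m.sum(),np.percentile(C[:,2],[1,50,95,99])); 
pl=C[C[:,2]<.015]; print("plate+lip",rect(pl)); rb=C[C[:,2]>.022]; print("rib",len(rb),rb.mean(0))
# unit and frame profile along the unit's x at rows
m=np.zeros(d.shape,bool); m[160:250,280:345]=1; m&=(W[...,2]>.056)&(W[...,2]<.12)
U=W[m]; print(rect(U))
z=W[...,2]
for u in (305,310,315,320,325): print(u,[(round(float(W[v,u,0]),3),round(float(z[v,u]),3)) for v in range(178,228,2)])
print([(round(float(W[200,u,1]),3),round(float(z[200,u]),3)) for u in range(294,338,2)])
print(optics.get_calibration("wrist"))
E
```

```text
626 [0.0003 0.0064 0.0353 0.0392]
plate+lip ((545.9395751953125, 184.49790954589844), (69.51734924316406, 105.66365051269531), 62.8817253112793)
rib 49 [0.5335 0.1703 0.1402]
((533.3709716796875, -155.61968994140625), (241.96841430664062, 149.9301300048828), 0.5033764243125916)
305 [(0.615, 0.057), (0.608, 0.06), (0.6, 0.073), (0.595, 0.063), (0.589, 0.063), (0.583, 0.059), (0.577, 0.062), (0.57, 0.067), (0.564, 0.062), (0.558, 0.06), (0.552, 0.061), (0.545, 0.064), (0.538, 0.073), (0.532, 0.071), (0.526, 0.067), (0.52, 0.069), (0.514, 0.073), (0.508, 0.07), (0.501, 0.072), (0.496, 0.068), (0.489, 0.081), (0.483, 0.08), (0.478, 0.062), (0.471, 0.062), (0.465, 0.065)]
310 [(0.615, 0.059), (0.609, 0.056), (0.597, 0.091), (0.592, 0.084), (0.588, 0.066), (0.583, 0.06), (0.576, 0.063), (0.57, 0.064), (0.564, 0.064), (0.557, 0.072), (0.552, 0.057), (0.546, 0.057), (0.539, 0.065), (0.533, 0.062), (0.526, 0.066), (0.521, 0.061), (0.514, 0.065), (0.508, 0.07), (0.502, 0.064), (0.495, 0.078), (0.489, 0.079), (0.483, 0.072), (0.477, 0.062), (0.471, 0.058), (0.465, 0.061)]
315 [(0.615, 0.056), (
[... 1146 characters left out ...]
), (0.471, 0.062), (0.465, 0.061)]
[(-0.094, 0.058), (-0.1, 0.061), (-0.106, 0.062), (-0.112, 0.062), (-0.117, 0.078), (-0.123, 0.075), (-0.13, 0.068), (-0.137, 0.061), (-0.144, 0.057), (-0.15, 0.061), (-0.155, 0.063), (-0.161, 0.064), (-0.168, 0.058), (-0.174, 0.063), (-0.18, 0.061), (-0.186, 0.067), (-0.191, 0.071), (-0.197, 0.076), (-0.205, 0.062), (-0.211, 0.062), (-0.218, 0.059), (-0.224, 0.06)]
{'fx': 338.1625806164483, 'fy': 338.1625806164483, 'cx': 258.3814778493818, 'cy': 192.2965347543496, 'extrinsics': array([[ 0.4292, -0.9032, -0.0022, -0.6234],
       [-0.8654, -0.4119,  0.2851, -0.0384],
       [-0.2584, -0.1205, -0.9585,  0.3918],
       [ 0.    ,  0.    ,  0.    ,  1.    ]])}
```

```bash
M="python3 -m creep"; 
python3 -m creep '[{"grip":1,"tx":2.85,"ty":-2.79},{"grip":1,"tx":2.85,"ty":-2.79},{"grip":1,"tx":2.85,"ty":-2.79},{"grip":1,"tx":2.85,"ty":-2.79},{"grip":1,"tx":2.85,"ty":-2.79},{"grip":1,"tx":2.85,"ty":-2.79},{"grip":1,"tx":2.85,"ty":-2.79},{"grip":1,"tx":2.85,"ty":-2.79}]'
python3 -m creep '[{"grip":1,"tx":2.85,"ty":-2.79},{"grip":1,"tx":2.85,"ty":-2.79},{"grip":1,"tx":2.85,"ty":-2.79},{"grip":1,"tx":2.85,"ty":-2.79},{"grip":1,"tx":2.85,"ty":-2.79},{"grip":1,"tx":2.85,"ty":-2.79},{"grip":1,"tx":2.85,"ty":-2.79},{"grip":1,"tx":2.85,"ty":-2.79}]'
python3 -m creep '[{"grip":1,"tx":2.85,"ty":-2.79},{"grip":1,"tx":2.85,"ty":-2.79},{"grip":1,"tx":2.85,"ty":-2.79},{"grip":1,"tx":2.85,"ty":-2.79},{"grip":1,"spin":6.5},{"grip":1,"spin":6.5},{"grip":1,"spin":6.5},{"grip":1,"spin":6.5}]'
python3 -m creep '[{"grip":1,"spin":6.5},{"grip":1,"spin":6.5},{"grip":1,"spin":6.5},{"grip":1,"spin":6.5},{"grip":1}]'
python3 - <<'E'
from h import *
np.set_printoptions(precision=4,suppress=True)
s=r.get_state(); print(s["q"],s["clock"])
c=optics.get_calibration("wrist"); p,d=optics.snapshot("wrist"); np.savez("pics/w1.npz",p=p,d=d,K=[c[k] for k in("fx","fy","cx","cy")],E=c["extrinsics"])
cv2.imwrite("pics/w1.png",p[:,:,::-1]); E=c["extrinsics"]; print("cam",-E[:3,:3].T@E[:3,3])
W=cloud(d,c); m=(p.min(2)>160)&(d>0)&(W[...,2]<.06)&(np.linalg.norm(W[...,:2]-[.546,.185],axis=-1)<.08)
C=W[m]; print(m.sum(),np.percentile(C[:,2],[1,20,50,95,99])); pl=C[C[:,2]<.012]; print(rect(pl)); rb=C[C[:,2]>.030]; print(len(rb),rb.mean(0),rect(rb))
E
```

```text
[ 1.1598  0.6899 -0.1945  1.5662  0.1573  0.9025 -0.2151] 0.1
cam [ 0.3356 -0.5317  0.3852]$[0]: bad value
$[0]: bad value
$[0]: bad value
$[0]: bad value
Traceback (most recent call last):
IndexError: index -1 is out of bounds for axis 0 with size 0
```

View pics/w1.png

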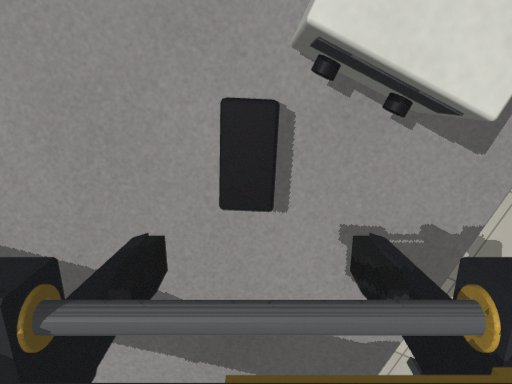

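The wrist picture is still of the start pose: the fingers are at the bottom (150,250) and (370,250), with image up along tool +x. The rows were refused, and I suspect every key is needed.

```bash

python3 -m creep '[{"grip":1,"tx":2.85,"ty":-2.79,"tz":0,"spin":0},{"grip":1,"tx":2.85,"ty":-2.79,"tz":0,"spin":0},{"grip":1,"tx":2.85,"ty":-2.79,"tz":0,"spin":0},{"grip":1,"tx":2.85,"ty":-2.79,"tz":0,"spin":0},{"grip":1,"tx":2.85,"ty":-2.79,"tz":0,"spin":0},{"grip":1,"tx":2.85,"ty":-2.79,"tz":0,"spin":0},{"grip":1,"tx":2.85,"ty":-2.79,"tz":0,"spin":0},{"grip":1,"tx":2.85,"ty":-2.79,"tz":0,"spin":0}]'
```

```text
clock: 0.82
tool_pos: [0.3789, -0.2628, 0.2387]
eef_rot: [0.975, 0.22, 0.0, 0.0]
contact_force: [0.6, 0.2, 0.1]
opening: 1.001
finger_force: 0.0
```

```bash

python3 -m creep '[{"grip":1,"tx":2.85,"ty":-2.79,"tz":0,"spin":0},{"grip":1,"tx":2.85,"ty":-2.79,"tz":0,"spin":0},{"grip":1,"tx":2.85,"ty":-2.79,"tz":0,"spin":0},{"grip":1,"tx":2.85,"ty":-2.79,"tz":0,"spin":0},{"grip":1,"tx":2.85,"ty":-2.79,"tz":0,"spin":0},{"grip":1,"tx":2.85,"ty":-2.79,"tz":0,"spin":0},{"grip":1,"tx":2.85,"ty":-2.79,"tz":0,"spin":0},{"grip":1,"tx":2.85,"ty":-2.79,"tz":0,"spin":0}]'
python3 -m creep '[{"grip":1,"tx":2.85,"ty":-2.79,"tz":0,"spin":0},{"grip":1,"tx":2.85,"ty":-2.79,"tz":0,"spin":0},{"grip":1,"tx":2.85,"ty":-2.79,"tz":0,"spin":0},{"grip":1,"tx":0,"ty":0,"tz":0,"spin":6.5},{"grip":1,"tx":0,"ty":0,"tz":0,"spin":6.5},{"grip":1,"tx":0,"ty":0,"tz":0,"spin":6.5},{"grip":1,"tx":0,"ty":0,"tz":0,"spin":6.5},{"grip":1,"tx":0,"ty":0,"tz":0,"spin":6.5}]'
python3 -m creep '[{"grip":1,"tx":0,"ty":0,"tz":0,"spin":6.5},{"grip":1,"tx":0,"ty":0,"tz":0,"spin":6.5},{"grip":1,"tx":0,"ty":0,"tz":0,"spin":6.5},{"grip":1,"tx":0,"ty":0,"tz":0,"spin":0}]'
cat > cov.py <<'E'
from h import *
np.set_printoptions(precision=4,suppress=True)
s=r.get_state(); print(s["q"],s["clock"])
c=optics.get_calibration("wrist"); p,d=optics.snapshot("wrist"); np.savez("pics/w1.npz",p=p,d=d,K=[c[k] for k in("fx","fy","cx","cy")],E=c["extrinsics"])
cv2.imwrite("pics/w2.png",p[:,:,::-1]); E=c["extrinsics"]; print("cam",-E[:3,:3].T@E[:3,3])
W=cloud(d,c); m=(p.min(2)>160)&(d>0)&(W[...,2]<.06)&(np.linalg.norm(W[...,:2]-[.546,.185],axis=-1)<.08)
C=W[m]; print(m.sum(),np.percentile(C[:,2],[1,20,50,95,99])); pl=C[C[:,2]<.012]; print(rect(pl)); rb=C[C[:,2]>.030]; print(len(rb),rb.mean(0),rect(rb))
E
python3 cov.py
```

```text
clock: 1.48
tool_pos: [0.4887, 0.037, 0.2387]
eef_rot: [0.975, 0.221, -0.0, 0.0]
contact_force: [0.5, -0.2, -0.7]
opening: 1.002
finger_force: 0.0
clock: 2.15
tool_pos: [0.5294, 0.1475, 0.2384]
eef_rot: [0.998, -0.064, -0.0, 0.0]
contact_force: [1.3, 0.3, -0.7]
opening: 1.003
finger_force: 0.0
clock: 2.48
tool_pos: [0.5294, 0.1475, 0.2384]
eef_rot: [0.973, -0.231, -0.0, 0.0]
contact_force: [-0.5, -0.2, 0.6]
opening: 0.999
finger_force: 0.0
[-0.455   0.5936  0.1629  1.8068 -0.1324  0.7525 -2.2587] 2.4833
cam [0.5956 0.1151 0.3856]
4832 [0.0046 0.0065 0.0073 0.037  0.0381]
((547.0153198242188, 184.40875244140625), (69.5466079711914, 105.2454833984375), 62.380470275878906)
361 [0.5451 0.1854 0.0373] ((544.9472045898438, 185.02122497558594), (35.14600372314453, 11.895638465881348), 59.6621208190918)
```

View pics/w2.png

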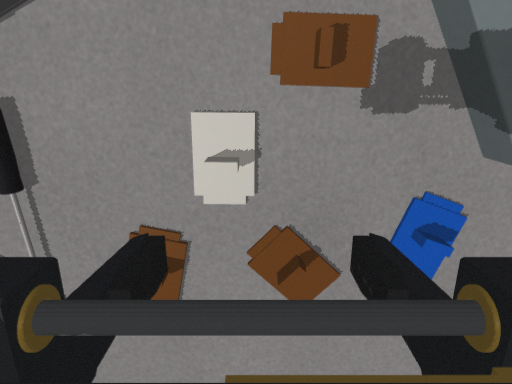

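The cover is at (224,157) with its lip down at (225,200), well lined up with the tool. The sizes 105 x 70 mm, 35 x 12 mm and z 37 mm fit. I go down and take the rib by its two ends (fingers along cover y), so that the cover can pitch in the pads.

```bash

python3 -m creep '[{"grip":1,"tx":0,"ty":0,"tz":0,"spin":0.6},{"grip":1,"tx":-0.34,"ty":-4.07,"tz":0,"spin":0},{"grip":1,"tx":0,"ty":0,"tz":4,"spin":0},{"grip":1,"tx":0,"ty":0,"tz":4,"spin":0},{"grip":1,"tx":0,"ty":0,"tz":4,"spin":0},{"grip":1,"tx":0,"ty":0,"tz":4,"spin":0},{"grip":1,"tx":0,"ty":0,"tz":3,"spin":0},{"grip":1,"tx":0,"ty":0,"tz":2,"spin":0}]' 10
python3 -m creep '[{"grip":1,"tx":0,"ty":0,"tz":1,"spin":0},{"grip":1,"tx":0,"ty":0,"tz":0.7,"spin":0},{"grip":1,"tx":0,"ty":0,"tz":0,"spin":0}]'
python3 -m creep '[{"grip":-1,"tx":0,"ty":0,"tz":0,"spin":0},{"grip":-1,"tx":0,"ty":0,"tz":0,"spin":0},{"grip":-1,"tx":0,"ty":0,"tz":0,"spin":0},{"grip":-1,"tx":0,"ty":0,"tz":0,"spin":0},{"grip":-1,"tx":0,"ty":0,"tz":0,"spin":0},{"grip":-1,"tx":0,"ty":0,"tz":0,"spin":0},{"grip":-1,"tx":0,"ty":0,"tz":0,"spin":0},{"grip":-1,"tx":0,"ty":0,"tz":0,"spin":0}]' 10
```

```text
clock: 3.2
tool_pos: [0.5434, 0.1847, 0.0254]
eef_rot: [0.972, -0.233, -0.002, 0.001]
contact_force: [-0.2, -0.1, 1.1]
opening: 1.006
finger_force: 0.0
clock: 3.45
tool_pos: [0.545, 0.185, 0.0111]
eef_rot: [0.972, -0.234, -0.0, 0.0]
contact_force: [-0.3, 0.2, -0.1]
opening: 1.003
finger_force: 0.0
clock: 4.12
tool_pos: [0.5452, 0.1851, 0.0118]
eef_rot: [0.972, -0.234, 0.0, 0.0]
contact_force: [-0.2, -0.1, -0.0]
opening: 0.417
finger_force: 0.0
```

```bash

python3 -m creep '[{"grip":-1,"tx":0,"ty":0,"tz":0,"spin":0},{"grip":-1,"tx":0,"ty":0,"tz":0,"spin":0},{"grip":-1,"tx":0,"ty":0,"tz":0,"spin":0}]' 10
python3 -m creep '[{"grip":-1,"tx":0,"ty":0,"tz":-0.5,"spin":0},{"grip":-1,"tx":0,"ty":0,"tz":-1.5,"spin":0},{"grip":-1,"tx":0,"ty":0,"tz":-3,"spin":0},{"grip":-1,"tx":0,"ty":0,"tz":-3,"spin":0},{"grip":-1,"tx":0,"ty":0,"tz":-3,"spin":0},{"grip":-1,"tx":0,"ty":0,"tz":-1,"spin":0},{"grip":-1,"tx":0,"ty":0,"tz":0,"spin":0}]' 10
cat > tilt.py <<'E'
import sys
from h import *
from scipy.spatial.transform import Rotation as R
np.set_printoptions(precision=4,suppress=True)
def look(name):
    s=r.get_state(); c=optics.get_calibration("wrist"); p,d=optics.snapshot("wrist")
    cv2.imwrite(f"pics/{name}.png",p[:,:,::-1]); W=cloud(d,c)
    T=(W-s["tool_pos"])@R.from_quat(s["eef_rot"]).as_matrix()   # tool frame
    return s,p,d,W,T
if __name__=="__main__":
    s,p,d,W,T=look(sys.argv[1])
    m=(p.min(2)>120)&(d>0)&(T[...,0]>.012)&(T[...,0]<.075)&(abs(T[...,1])<.032)&(abs(T[...,2])<.05)
    P=T[m]; A=np.c_[P[:,0],P[:,1],np.ones(len(P))]
    for _ in range(4):
        k=np.linalg.lstsq(A,P[:,2],rcond=None)[0]; e=abs(A@k-P[:,2]); g=e<max(.002,2*np.median(e)); P,A=P[g],A[g]
    v=np.argwhere(m)
    print("clock",s["clock"],"n",len(P),"pitch(tail up +)",np.arctan(-k[0]),"roll",np.arctan(k[1]),"plate top z(tool) at axis",k[2],"tail x",np.percentile(P[:,0],[1,99]),"y",np.percentile(P[:,1],[1,99]))
E
python3 tilt.py w3
```

```text
clock: 4.37
tool_pos: [0.5451, 0.185, 0.0117]
eef_rot: [0.972, -0.234, -0.0, 0.0]
contact_force: [-0.1, -0.3, 1.2]
opening: 0.395
finger_force: 10.0
clock: 4.95
tool_pos: [0.5469, 0.1857, 0.1344]
eef_rot: [0.972, -0.234, 0.002, -0.002]
contact_force: [0.3, -0.1, -0.5]
opening: 0.393
finger_force: 10.0
clock 4.95 n 12330 pitch(tail up +) 0.00037650622392265074 roll 0.0005870827807525829 plate top z(tool) at axis 0.004569619408741872 tail x [0.0125 0.0546] y [-0.0314  0.0313]
```

View pics/w3.png

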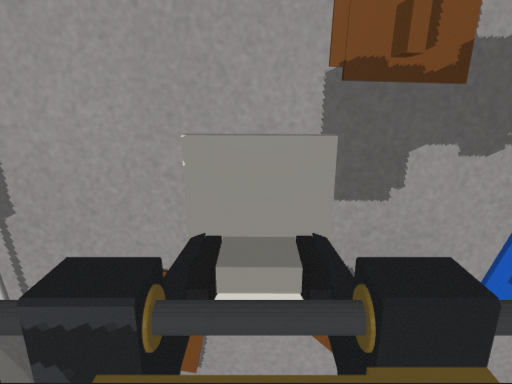

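The picture shows the cover held level between the fingers: tail edge at row 134, plate centred at column 260, pitch 0. I carry it to the unit's free -y edge, where I can ease the tail up to get the nose-down tilt.

```bash

python3 -m creep '[{"grip":-1,"tx":1.63,"ty":3.47,"tz":0,"spin":0},{"grip":-1,"tx":1.63,"ty":3.47,"tz":0,"spin":0},{"grip":-1,"tx":1.63,"ty":3.47,"tz":0,"spin":0},{"grip":-1,"tx":1.63,"ty":3.47,"tz":0,"spin":0},{"grip":-1,"tx":1.63,"ty":3.47,"tz":0,"spin":0},{"grip":-1,"tx":1.63,"ty":3.47,"tz":0,"spin":0},{"grip":-1,"tx":1.63,"ty":3.47,"tz":0,"spin":0},{"grip":-1,"tx":1.63,"ty":3.47,"tz":0,"spin":0}]' 10
python3 -m creep '[{"grip":-1,"tx":1.63,"ty":3.47,"tz":0,"spin":0},{"grip":-1,"tx":1.63,"ty":3.47,"tz":0,"spin":0},{"grip":-1,"tx":1.63,"ty":3.47,"tz":0,"spin":0},{"grip":-1,"tx":1.63,"ty":3.47,"tz":0,"spin":0},{"grip":-1,"tx":0,"ty":0,"tz":0,"spin":-6.9},{"grip":-1,"tx":0,"ty":0,"tz":0,"spin":-6.9},{"grip":-1,"tx":0,"ty":0,"tz":0,"spin":-6.9},{"grip":-1,"tx":0,"ty":0,"tz":0,"spin":-6.9}]' 10
python3 -m creep '[{"grip":-1,"tx":0,"ty":0,"tz":0,"spin":-6.9},{"grip":-1,"tx":0,"ty":0,"tz":0,"spin":-6.9},{"grip":-1,"tx":0,"ty":0,"tz":0,"spin":-6.9},{"grip":-1,"tx":0,"ty":0,"tz":0,"spin":-6.9},{"grip":-1,"tx":0,"ty":0,"tz":0,"spin":-6.9},{"grip":-1,"tx":0,"ty":0,"tz":0,"spin":-6.9},{"grip":-1,"tx":0,"ty":0,"tz":0,"spin":-6.9},{"grip":-1,"tx":0,"ty":0,"tz":0,"spin":-6.9}]' 10
python3 -m creep '[{"grip":-1,"tx":0,"ty":0,"tz":0,"spin":-6.9},{"grip":-1,"tx":0,"ty":0,"tz":0,"spin":-6.9},{"grip":-1,"tx":0,"ty":0,"tz":0,"spin":-6.9},{"grip":-1,"tx":0,"ty":0,"tz":0,"spin":-6.9},{"grip":-1,"tx":0,"ty":0,"tz":0,"spin":-6.9},{"grip":-1,"tx":0,"ty":0,"tz":0,"spin":0}]' 10
python3 tilt.py w4
python3 - <<'E'
# unit edge + spacer from this wrist view / frame from top
from h import *
s=r.get_state(); c=optics.get_calibration("wrist"); p,d=optics.snapshot("wrist"); W=cloud(d,c)
np.savez("pics/w4.npz",p=p,d=d,W=W); print(s["q"])
m=(d>0)&(W[...,2]>.055)&(W[...,2]<.065)&(p.min(2)<120); U=W[m]
for x in (.50,.52,.54,.56):
    q=U[abs(U[:,0]-x)<.004]; print(x,len(q),np.percentile(q[:,1],[.5,2,99.5]) if len(q) else "", np.median(q[:,2]) if len(q) else "")
E
```

```text
clock: 5.67
tool_pos: [0.533, -0.1228, 0.1296]
eef_rot: [0.972, -0.234, -0.002, -0.0]
contact_force: [0.6, 0.1, -0.9]
opening: 0.392
finger_force: 10.0
clock: 6.33
tool_pos: [0.5281, -0.2741, 0.1293]
eef_rot: [1.0, 0.007, -0.002, -0.001]
contact_force: [-1.0, -0.5, -0.5]
opening: 0.398
finger_force: 10.0
clock: 7.0
tool_pos: [0.5282, -0.2738, 0.1294]
eef_rot: [0.883, 0.47, -0.001, -0.002]
contact_force: [-0.6, -0.8, -1.3]
opening: 0.396
finger_force: 10.0
clock: 7.5
tool_pos: [0.5281, -0.274, 0.1293]
eef_rot: [0.705, 0.709, 0.0, -0.002]
contact_force: [-0.1, 1.0, -0.4]
opening: 0.394
finger_force: 10.0
clock 7.5 n 12614 pitch(tail up +) 0.0005085414925282883 roll 0.001074814182565336 plate top z(tool) at axis 0.00457939726784276 tail x [0.0125 0.0556] y [-0.0313  0.0313]
[ 0.71426772  0.84699357 -0.56015406  1.73672364  0.62280615  0.74657312
 -0.16504582]
0.5 540 [-0.22402496 -0.22391035 -0.19912006] 0.06120686089559811
0.52 1391 [-0.22415588 -0.22332829 -0.14997669] 0.06262338864712579
0.54 1330 [-0.2245795  -0.22336727 -0.14999591] 0.06258535137424039
0.56 1124 [-0.22456212 -0.22389481 -0.14993882] 0.0622564369133214
```

```bash

python3 -m creep '[{"grip":-1,"tx":0,"ty":0,"tz":2.5,"spin":0},{"grip":-1,"tx":0,"ty":0,"tz":2,"spin":0},{"grip":-1,"tx":0,"ty":0,"tz":1,"spin":0},{"grip":-1,"tx":0,"ty":0,"tz":0,"spin":0}]' 10
python3 -m creep '[{"grip":-1,"tx":0,"ty":0,"tz":0.2,"spin":0},{"grip":-1,"tx":0,"ty":0,"tz":0.2,"spin":0},{"grip":-1,"tx":0,"ty":0,"tz":0.2,"spin":0},{"grip":-1,"tx":0,"ty":0,"tz":0,"spin":0}]' 10
python3 tilt.py w5
```

```text
clock: 7.93
tool_pos: [0.5277, -0.274, 0.0741]
eef_rot: [0.706, 0.708, -0.001, -0.002]
contact_force: [-0.5, -0.1, 0.3]
opening: 0.396
finger_force: 10.0
clock: 8.27
tool_pos: [0.5303, -0.2748, 0.0714]
eef_rot: [0.706, 0.708, 0.0, 0.001]
contact_force: [-0.5, -0.7, -0.2]
opening: 0.396
finger_force: 10.0
clock 8.2667 n 12652 pitch(tail up +) 0.008525145605348354 roll 0.0008170278263820879 plate top z(tool) at axis 0.004554014273713303 tail x [0.0125 0.0557] y [-0.0314  0.0313]
```

```bash

python3 -m creep '[{"grip":-1,"tx":0,"ty":0,"tz":0.2,"spin":0},{"grip":-1,"tx":0,"ty":0,"tz":0.2,"spin":0},{"grip":-1,"tx":0,"ty":0,"tz":0,"spin":0}]' 10
python3 tilt.py w6
python3 -m creep '[{"grip":-1,"tx":0,"ty":0,"tz":0.2,"spin":0},{"grip":-1,"tx":0,"ty":0,"tz":0.2,"spin":0},{"grip":-1,"tx":0,"ty":0,"tz":0,"spin":0}]' 10
python3 tilt.py w7
```

```text
clock: 8.57
tool_pos: [0.5299, -0.2755, 0.0669]
eef_rot: [0.706, 0.708, -0.0, 0.001]
contact_force: [1.2, -2.9, 1.5]
opening: 0.394
finger_force: 10.0
clock 8.5667 n 13255 pitch(tail up +) 0.10762306501727632 roll 0.0014848614013631767 plate top z(tool) at axis 0.0045317979456698625 tail x [0.0126 0.0568] y [-0.0314  0.0314]
clock: 8.87
tool_pos: [0.5294, -0.275, 0.0624]
eef_rot: [0.706, 0.708, -0.0, 0.0]
contact_force: [-0.3, -2.0, 1.6]
opening: 0.395
finger_force: 10.0
clock 8.8667 n 13668 pitch(tail up +) 0.21135449477991217 roll 0.00023040850074246887 plate top z(tool) at axis 0.004615612701643841 tail x [0.0126 0.0573] y [-0.0314  0.0313]
```

```bash

python3 -m creep '[{"grip":-1,"tx":0,"ty":0,"tz":0.2,"spin":0},{"grip":-1,"tx":0,"ty":0,"tz":0.2,"spin":0},{"grip":-1,"tx":0,"ty":0,"tz":0,"spin":0}]' 10
python3 tilt.py w8
python3 -m creep '[{"grip":-1,"tx":0,"ty":0,"tz":-1,"spin":0},{"grip":-1,"tx":0,"ty":0,"tz":-2.5,"spin":0},{"grip":-1,"tx":0,"ty":0,"tz":-3,"spin":0},{"grip":-1,"tx":0,"ty":0,"tz":-2.5,"spin":0},{"grip":-1,"tx":0,"ty":0,"tz":0,"spin":0}]' 10
python3 tilt.py w9
```

```text
clock: 9.17
tool_pos: [0.5293, -0.2749, 0.0583]
eef_rot: [0.706, 0.708, -0.0, -0.0]
contact_force: [-0.3, -3.4, 0.6]
opening: 0.398
finger_force: 10.0
clock 9.1667 n 13740 pitch(tail up +) 0.30395074347239576 roll 0.0007950947748280799 plate top z(tool) at axis 0.004740289442056018 tail x [0.0126 0.0571] y [-0.0314  0.0313]
clock: 9.63
tool_pos: [0.5324, -0.2737, 0.1538]
eef_rot: [0.706, 0.709, 0.002, 0.003]
contact_force: [-0.0, 0.3, -1.0]
opening: 0.395
finger_force: 10.0
clock 9.6333 n 13827 pitch(tail up +) 0.2995871463338727 roll 0.000247154002102142 plate top z(tool) at axis 0.004777062288917753 tail x [0.0126 0.0572] y [-0.0314  0.0313]
```

Tilt is 0.30 and stays on lifting. Now I locate the frame from here, before moving over it.

```bash
python3 - <<'E'
from tilt import *
s,p,d,W,T=look("w10"); print(s["clock"])
z=W[...,2]; x=W[...,0]; y=W[...,1]
m=(d>0)&(p.max(2)<200)&(y>-.24)&(y<-.1)&(x>.38)&(x<.68)&(z>.04)&(z<.1)
print("y range",np.percentile(y[m],[1,99]))
for yy in (-.18,-.17,-.16,-.15):
    b=m&(abs(y-yy)<.004); 
    print(yy,[(round(a,3),round(float(np.median(z[b&(abs(x-a)<.0015)])),4)) for a in np.arange(.462,.620,.003) if (b&(abs(x-a)<.0015)).sum()>3])
# -y side wall of frame: z profile across y at mid-x
b=m&(abs(x-.535)<.02); print([(round(a,3),round(float(np.median(z[b&(abs(y-a)<.001)])),4)) for a in np.arange(-.234,-.15,.002) if (b&(abs(y-a)<.001)).sum()>3])
E
```

```text
9.6833
y range [-0.2284 -0.1454]
-0.18 [(np.float64(0.462), 0.0612), (np.float64(0.465), 0.0613), (np.float64(0.468), 0.0613), (np.float64(0.471), 0.0612), (np.float64(0.474), 0.0614), (np.float64(0.477), 0.0614), (np.float64(0.48), 0.0613), (np.float64(0.483), 0.0824), (np.float64(0.486), 0.0827), (np.float64(0.489), 0.0827), (np.float64(0.492), 0.0827), (np.float64(0.495), 0.082), (np.float64(0.498), 0.0704), (np.float64(0.501), 0.0704), (np.float64(0.504), 0.0703), (np.float64(0.507), 0.0702), (np.float64(0.51), 0.0636), (np.float64(0.513), 0.0632), (np.float64(0.516), 0.0634), (np.float64(0.519), 0.0633), (np.float64(0.522), 0.0632), (np.float64(0.525), 0.0636), (np.float64(0.528), 0.0635), (np.float64(0.531), 0.0634), (np.float64(0.534), 0.0637), (np.float64(0.537), 0.0635), (np.float64(0.54), 0.0632), (np.float64(0.543), 0.0632), (np.float64(0.546), 0.0632), (np.float64(0.549), 0.0631), (np.float64(0.552), 0.0634), (np.float64(0.555), 0.0633), (np.float64(0.558), 0.0632), (np.float64(0.561), 0.0633), (np.float64(0.564), 0.0633), (np.float64(0.567), 0.0632), (np.float64(0.57), 0
[... 5393 characters left out ...]
.196), 0.0792), (np.float64(-0.194), 0.0792), (np.float64(-0.192), 0.0736), (np.float64(-0.19), 0.0733), (np.float64(-0.188), 0.0733), (np.float64(-0.186), 0.0731), (np.float64(-0.184), 0.0634), (np.float64(-0.182), 0.0633), (np.float64(-0.18), 0.0632), (np.float64(-0.178), 0.0633), (np.float64(-0.176), 0.0642), (np.float64(-0.174), 0.0649), (np.float64(-0.172), 0.0674), (np.float64(-0.17), 0.0677), (np.float64(-0.168), 0.0675), (np.float64(-0.166), 0.0679), (np.float64(-0.164), 0.0637), (np.float64(-0.162), 0.0634), (np.float64(-0.16), 0.0634), (np.float64(-0.158), 0.0631), (np.float64(-0.156), 0.0634), (np.float64(-0.154), 0.0632), (np.float64(-0.152), 0.0634), (np.float64(-0.15), 0.0637)]
```

View pics/w10.png

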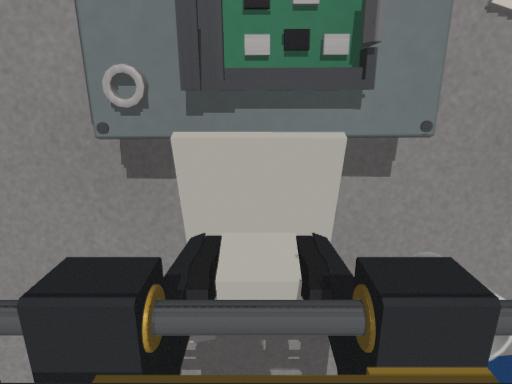

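The picture shows the frame on the unit with the green board at about (290,40), the keeper side at left (column 200), the spacer at (123,86) and the tilted cover's tail at row 133. The frame's end stop is at about x=0.489, the seat at z≈0.072 and the mid-line at y≈-0.1565; the given sizes agree. Now over the bay.

```bash

python3 -m creep '[{"grip":-1,"tx":3.9,"ty":0.33,"tz":0,"spin":0},{"grip":-1,"tx":3.9,"ty":0.33,"tz":0,"spin":0},{"grip":-1,"tx":3.9,"ty":0.34,"tz":0,"spin":0},{"grip":-1,"tx":0,"ty":0,"tz":0,"spin":6.9},{"grip":-1,"tx":0,"ty":0,"tz":0,"spin":6.9},{"grip":-1,"tx":0,"ty":0,"tz":0,"spin":6.9},{"grip":-1,"tx":0,"ty":0,"tz":0,"spin":6.9},{"grip":-1,"tx":0,"ty":0,"tz":0,"spin":6.9}]' 10
python3 -m creep '[{"grip":-1,"tx":0,"ty":0,"tz":0,"spin":6.9},{"grip":-1,"tx":0,"ty":0,"tz":0,"spin":6.9},{"grip":-1,"tx":0,"ty":0,"tz":0,"spin":6.9},{"grip":-1,"tx":0,"ty":0,"tz":0,"spin":6.9},{"grip":-1,"tx":0,"ty":0,"tz":0,"spin":6.9},{"grip":-1,"tx":0,"ty":0,"tz":0,"spin":6.9},{"grip":-1,"tx":0,"ty":0,"tz":0,"spin":6.9},{"grip":-1,"tx":0,"ty":0,"tz":0,"spin":6.9}]' 10
python3 -m creep '[{"grip":-1,"tx":0,"ty":0,"tz":1,"spin":0},{"grip":-1,"tx":0,"ty":0,"tz":0,"spin":0}]' 10
cat > fr.py <<'E'
from tilt import *
s,p,d,W,T=look(sys.argv[1]); q=s["eef_rot"]; print("tcp",s["tool_pos"],"yaw",np.degrees(2*np.arctan2(q[1],q[0])),s["q"])
x,y,z=np.moveaxis(W,-1,0)
# inner/outer edges of side walls: z in wall band beyond / beside the tail
for sg in (1,-1):
    L=[]
    for a in np.arange(.535,.60,.004):
        b=(d>0)&(abs(x-a)<.002)&(z>.0765)&(z<.0815)&(p.max(2)<110)&(sg*(y+.1565)>.030)&(sg*(y+.1565)<.05)
        if b.sum()>4: L.append((a,np.median(y[b]),y[b].min(),y[b].max()))
    L=np.array(L); 
    if len(L): print(sg,len(L),"x",L[[0,-1],0],"mid",L[:,1].mean(),"slope deg",np.degrees(np.polyfit(L[:,0],L[:,1],1)[0]) if len(L)>2 else "",L[:,2].mean(),L[:,3].mean())
m=(p.min(2)>120)&(d>0)&(T[...,0]>.02)&(T[...,0]<.075)&(abs(T[...,1])<.045)&(T[...,2]<.03)&(T[...,2]>-.04)
print("tail y world",np.percentile(y[m],[.5,99.5]),"tail x",np.percentile(x[m],99.7))
b=(d>0)&(z>.0845)&(z<.092)&(p.max(2)<150)&(abs(y+.1565)<.02)&(x>.585)&(x<.615); print("catch top x",np.percentile(x[b],[2,50,98]) if b.sum() else "", "y",np.percentile(y[b],[1,99]) if b.sum() else "")
E
python3 fr.py w11; python3 tilt.py w12
```

```text
clock: 10.4
tool_pos: [0.5376, -0.1569, 0.1472]
eef_rot: [0.885, 0.465, -0.001, -0.001]
contact_force: [-0.7, 0.3, -2.1]
opening: 0.398
finger_force: 10.0
clock: 11.07
tool_pos: [0.5376, -0.1569, 0.1472]
eef_rot: [1.0, 0.001, -0.002, -0.001]
contact_force: [0.5, 0.6, -0.2]
opening: 0.395
finger_force: 10.0
clock: 11.23
tool_pos: [0.5372, -0.1568, 0.1362]
eef_rot: [1.0, 0.006, -0.003, -0.0]
contact_force: [0.2, -0.3, -1.1]
opening: 0.398
finger_force: 10.0
tcp [ 0.5372 -0.1568  0.1362] yaw 0.718231101640408 [ 0.2684  0.75   -0.113   1.8545  0.1478  0.5502 -1.4993]
1 4 x [0.587 0.599] mid -0.11690337666711328 slope deg -16.148773040654316 -0.12079489755027817 -0.1128775308567897
-1 4 x [0.587 0.599] mid -0.19389610287427217 slope deg 10.260962480411052 -0.19754459526096985 -0.1904206809497887
tail y world [-0.1903 -0.121 ] tail x 0.5952982655431875
catch top x [0.5949 0.5989 0.6025] y [-0.1708 -0.1394]
clock 11.2833 n 10096 pitch(tail up +) 0.29635110442028095 roll 0.0006254430986076363 plate top z(tool) at axis 0.004452614832329439 tail x [0.0148 0.0568] y [-0.0313  0.0314]
```

View pics/w11.png

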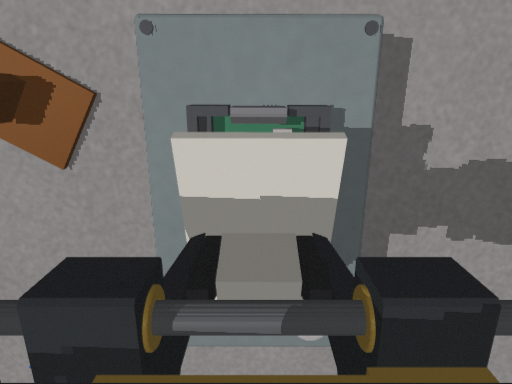

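The picture shows the tail (row 133) centred between the frame's side walls (columns 190 and 330), with the catch at (259,112). Unit and tool yaw agree. I shift +5.5 mm along x so that the nose comes down between the keeper and the floor's end, then descend.

```bash

python3 -m creep '[{"grip":-1,"tx":0.55,"ty":-0.03,"tz":0,"spin":0},{"grip":-1,"tx":0,"ty":0,"tz":1.5,"spin":0},{"grip":-1,"tx":0,"ty":0,"tz":1.4,"spin":0},{"grip":-1,"tx":0,"ty":0,"tz":0.6,"spin":0},{"grip":-1,"tx":0,"ty":0,"tz":0,"spin":0},{"grip":-1,"tx":0,"ty":0,"tz":0,"spin":0}]' 10
python3 tilt.py w13
python3 -m creep '[{"grip":-1,"tx":0,"ty":0,"tz":0.15,"spin":0},{"grip":-1,"tx":0,"ty":0,"tz":0.1,"spin":0},{"grip":-1,"tx":0,"ty":0,"tz":0,"spin":0},{"grip":-1,"tx":0,"ty":0,"tz":0,"spin":0}]' 10
python3 tilt.py w14
```

```text
clock: 11.83
tool_pos: [0.5448, -0.1573, 0.1037]
eef_rot: [1.0, 0.004, -0.0, -0.0]
contact_force: [0.2, 0.1, -0.7]
opening: 0.396
finger_force: 10.0
clock 11.8333 n 9651 pitch(tail up +) 0.2963597036420825 roll 0.0014748745278339514 plate top z(tool) at axis 0.0044549827755618445 tail x [0.0273 0.0568] y [-0.0313  0.0313]
clock: 12.22
tool_pos: [0.5447, -0.1574, 0.1015]
eef_rot: [1.0, 0.004, 0.0, 0.0]
contact_force: [-0.6, -1.0, 0.1]
opening: 0.394
finger_force: 10.0
clock 12.2167 n 9680 pitch(tail up +) 0.2965677467005493 roll 0.0003022564792817874 plate top z(tool) at axis 0.004474964754342361 tail x [0.0233 0.0568] y [-0.0313  0.0313]
```

```bash

python3 -m creep '[{"grip":-1,"tx":-0.2,"ty":0,"tz":0,"spin":0},{"grip":-1,"tx":0,"ty":0,"tz":0.2,"spin":0},{"grip":-1,"tx":0,"ty":0,"tz":0.2,"spin":0},{"grip":-1,"tx":0,"ty":0,"tz":0,"spin":0},{"grip":-1,"tx":0,"ty":0,"tz":0,"spin":0}]' 10
python3 tilt.py w15
python3 -m creep '[{"grip":-1,"tx":0,"ty":0,"tz":0.1,"spin":0},{"grip":-1,"tx":0,"ty":0,"tz":0.1,"spin":0},{"grip":-1,"tx":0,"ty":0,"tz":0,"spin":0},{"grip":-1,"tx":0,"ty":0,"tz":0,"spin":0}]' 10
python3 tilt.py w16
```

```text
clock: 12.68
tool_pos: [0.5425, -0.1573, 0.097]
eef_rot: [1.0, 0.004, -0.0, -0.0]
contact_force: [0.2, -0.6, -1.1]
opening: 0.391
finger_force: 10.0
clock 12.6833 n 9993 pitch(tail up +) 0.296984277519676 roll 0.001245836016997471 plate top z(tool) at axis 0.004468054804079589 tail x [0.016  0.0568] y [-0.0313  0.0314]
clock: 13.07
tool_pos: [0.5426, -0.1573, 0.0952]
eef_rot: [1.0, 0.004, -0.0, 0.0]
contact_force: [0.3, 0.4, -1.6]
opening: 0.395
finger_force: 10.0
clock 13.0667 n 10033 pitch(tail up +) 0.2982746536239472 roll 0.0010774531697596923 plate top z(tool) at axis 0.00454568425472778 tail x [0.0152 0.0568] y [-0.0313  0.0314]
```

```bash

python3 -m creep '[{"grip":-1,"tx":0,"ty":0,"tz":0.1,"spin":0},{"grip":-1,"tx":0,"ty":0,"tz":0,"spin":0},{"grip":-1,"tx":0,"ty":0,"tz":0,"spin":0}]' 10
python3 tilt.py w17
python3 -m creep '[{"grip":-1,"tx":0,"ty":0,"tz":0.1,"spin":0},{"grip":-1,"tx":0,"ty":0,"tz":0,"spin":0},{"grip":-1,"tx":0,"ty":0,"tz":0,"spin":0}]' 10
python3 tilt.py w18
```

```text
clock: 13.37
tool_pos: [0.5429, -0.1574, 0.0944]
eef_rot: [1.0, 0.004, 0.0, 0.0]
contact_force: [-0.2, -0.9, 0.1]
opening: 0.395
finger_force: 10.0
clock 13.3667 n 10087 pitch(tail up +) 0.2948240189801974 roll 0.0005191997116617561 plate top z(tool) at axis 0.004497950024678185 tail x [0.0146 0.0569] y [-0.0313  0.0313]
clock: 13.67
tool_pos: [0.5434, -0.1574, 0.0935]
eef_rot: [1.0, 0.004, 0.001, 0.0]
contact_force: [0.7, -0.1, 1.2]
opening: 0.398
finger_force: 10.0
clock 13.6667 n 9991 pitch(tail up +) 0.27366802620395114 roll 0.0003968712371850073 plate top z(tool) at axis 0.004296841847573122 tail x [0.0148 0.0569] y [-0.0313  0.0313]
```

Floor touched: the pitch fell 0.02 at TCP z≈0.094. I raise 1.5 mm, then slide to -x under the keeper.

```bash

python3 -m creep '[{"grip":-1,"tx":0,"ty":0,"tz":-0.15,"spin":0},{"grip":-1,"tx":-0.3,"ty":0,"tz":0,"spin":0},{"grip":-1,"tx":-0.3,"ty":0,"tz":0,"spin":0},{"grip":-1,"tx":-0.3,"ty":0,"tz":0,"spin":0},{"grip":-1,"tx":0,"ty":0,"tz":0,"spin":0},{"grip":-1,"tx":0,"ty":0,"tz":0,"spin":0}]' 10
python3 tilt.py w19
python3 -m creep '[{"grip":-1,"tx":-0.1,"ty":0,"tz":0,"spin":0},{"grip":-1,"tx":-0.1,"ty":0,"tz":0,"spin":0},{"grip":-1,"tx":0,"ty":0,"tz":0,"spin":0},{"grip":-1,"tx":0,"ty":0,"tz":0,"spin":0}]' 10
python3 tilt.py w20
```

```text
clock: 14.22
tool_pos: [0.534, -0.1573, 0.0948]
eef_rot: [1.0, 0.004, 0.0, 0.0]
contact_force: [1.4, 0.5, -1.5]
opening: 0.398
finger_force: 10.0
clock 14.2167 n 12054 pitch(tail up +) 0.2778585295896147 roll 0.000508997886709866 plate top z(tool) at axis 0.0042362200175122796 tail x [0.0128 0.0569] y [-0.0313  0.0314]
clock: 14.6
tool_pos: [0.5335, -0.1574, 0.0953]
eef_rot: [1.0, 0.004, 0.002, 0.0]
contact_force: [4.4, 0.2, 0.6]
opening: 0.397
finger_force: 10.0
clock 14.6 n 12223 pitch(tail up +) 0.2888722385905225 roll 0.0003366510950728926 plate top z(tool) at axis 0.004364426438056525 tail x [0.0127 0.057 ] y [-0.0314  0.0314]
```

Contact along x (4.4 N, the pitch starts to rise). I check in the same wrist view whether the tail-to-far-wall gap fits a lip that is home (about 6.5 mm).

```bash
cat > gap.py <<'E'
from tilt import *
s,p,d,W,T=look(sys.argv[1]); print("tcp",s["tool_pos"],"F",s["contact_force"])
x,y,z=np.moveaxis(W,-1,0)
m=(p.min(2)>120)&(d>0)&(T[...,0]>.02)&(T[...,0]<.075)&(abs(T[...,1])<.03)&(T[...,2]<.03)&(T[...,2]>-.04)
print("tail top edge x",np.percentile(x[m],[98,99.5]),"z",z[m].max())
for lo,hi in ((.018,.028),(-.028,-.018)):
    b=(d>0)&(y+.1565>lo)&(y+.1565<hi)&(p.max(2)<130)&(x>.58)&(x<.62)&~m
    print([(round(float(a),4),round(float(np.median(z[b&(abs(x-a)<.0006)])),4)) for a in np.arange(.588,.613,.0012) if (b&(abs(x-a)<.0006)).sum()>2])
b=(d>0)&(abs(y+.1565)<.014)&(p.max(2)<150)&(x>.58)&(x<.62)&~m
print([(round(float(a),4),round(float(np.median(z[b&(abs(x-a)<.0006)])),4)) for a in np.arange(.588,.613,.0012) if (b&(abs(x-a)<.0006)).sum()>2])
E
python3 gap.py w21
```

```text
tcp [ 0.5335 -0.1573  0.0953] F [ 4.837  -0.29   -0.4661]
tail top edge x [0.6006 0.6019] z 0.10982855464741549
[(0.588, 0.0635), (0.5892, 0.063), (0.5904, 0.0631), (0.5916, 0.0631), (0.5928, 0.0634), (0.594, 0.0631), (0.5952, 0.063), (0.5964, 0.0636), (0.5976, 0.0792), (0.5988, 0.0793), (0.6, 0.079), (0.6012, 0.0789), (0.6024, 0.0789), (0.6036, 0.0613), (0.6048, 0.0614), (0.606, 0.0612), (0.6072, 0.0614), (0.6084, 0.0614), (0.6096, 0.0613), (0.6108, 0.0611), (0.612, 0.0613)]
[(0.588, 0.0632), (0.5892, 0.0634), (0.5904, 0.0632), (0.5916, 0.0636), (0.5928, 0.0636), (0.594, 0.0632), (0.5952, 0.0634), (0.5964, 0.064), (0.5976, 0.079), (0.5988, 0.0793), (0.6, 0.0793), (0.6012, 0.0793), (0.6024, 0.079), (0.6036, 0.0639), (0.6048, 0.0614), (0.606, 0.0612), (0.6072, 0.0613), (0.6084, 0.0611), (0.6096, 0.0611), (0.6108, 0.0611), (0.612, 0.0613)]
[(0.588, 0.0636), (0.5892, 0.0632), (0.5904, 0.0632), (0.5916, 0.0634), (0.5928, 0.0815), (0.594, 0.0831), (0.5952, 0.0852), (0.5964, 0.0872), (0.5976, 0.089), (0.5988, 0.0885), (0.6, 0.0883), (0.6012, 0.0885), (0.6024, 0.08), (0.6036, 0.0612), (0.6048, 0.0612), (0.606, 0.0612), (0.6072, 0.0613), (0.6084, 0.0614), (0.6096, 0.0613), (0.6108, 0.0613), (0.612, 0.0612)]
```

View pics/w21.png

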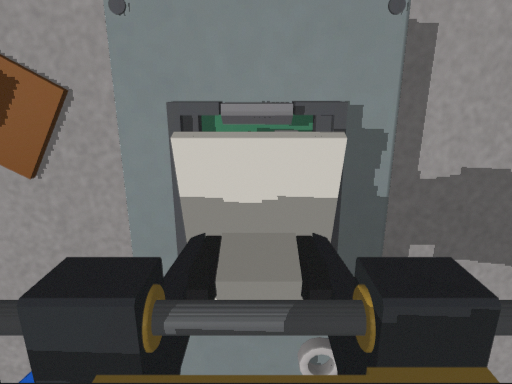

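The picture shows the cover's front end in the bay between the walls (columns 170 and 350), tail at row 133, catch at (257,108). With the tail at about 0.591 and the far wall at 0.597 the gap is about 6 mm, so the lip is on its stop at under 5 N. Now I pivot down about the lip, keeping a slight push to -x.

```bash

python3 -m creep '[{"grip":-1,"tx":0.1,"ty":0,"tz":0.15,"spin":0},{"grip":-1,"tx":0.1,"ty":0,"tz":0.15,"spin":0},{"grip":-1,"tx":0,"ty":0,"tz":0,"spin":0},{"grip":-1,"tx":0,"ty":0,"tz":0,"spin":0}]' 10
python3 tilt.py w22
python3 -m creep '[{"grip":-1,"tx":0.1,"ty":0,"tz":0.15,"spin":0},{"grip":-1,"tx":0.1,"ty":0,"tz":0.15,"spin":0},{"grip":-1,"tx":0,"ty":0,"tz":0,"spin":0},{"grip":-1,"tx":0,"ty":0,"tz":0,"spin":0}]' 10
python3 tilt.py w23
```

```text
clock: 15.03
tool_pos: [0.5348, -0.1574, 0.0921]
eef_rot: [1.0, 0.004, 0.001, 0.0]
contact_force: [5.0, 1.7, 3.7]
opening: 0.396
finger_force: 10.0
clock 15.0333 n 13065 pitch(tail up +) 0.2436875221040295 roll 0.00039616765201648416 plate top z(tool) at axis 0.004172766296310541 tail x [0.0126 0.0571] y [-0.0313  0.0314]
clock: 15.42
tool_pos: [0.5363, -0.1574, 0.0887]
eef_rot: [1.0, 0.004, 0.001, 0.0]
contact_force: [4.9, 0.2, 2.1]
opening: 0.398
finger_force: 10.0
clock 15.4167 n 13652 pitch(tail up +) 0.17903078816976362 roll 0.001169227863337858 plate top z(tool) at axis 0.003928748278943947 tail x [0.0125 0.0572] y [-0.0313  0.0314]
```

```bash

python3 -m creep '[{"grip":-1,"tx":0.1,"ty":0,"tz":0.15,"spin":0},{"grip":-1,"tx":0,"ty":0,"tz":0,"spin":0},{"grip":-1,"tx":0,"ty":0,"tz":0,"spin":0}]' 10
python3 tilt.py w24
python3 -m creep '[{"grip":0.1,"tx":0,"ty":0,"tz":0,"spin":0},{"grip":0.1,"tx":0,"ty":0,"tz":0,"spin":0},{"grip":0.1,"tx":0,"ty":0,"tz":0,"spin":0},{"grip":0.1,"tx":0,"ty":0,"tz":0,"spin":0}]' 10
python3 tilt.py w25
```

```text
clock: 15.72
tool_pos: [0.5369, -0.1574, 0.0871]
eef_rot: [1.0, 0.004, 0.0, 0.0]
contact_force: [5.2, 0.1, 3.4]
opening: 0.398
finger_force: 10.0
clock 15.7167 n 13596 pitch(tail up +) 0.14844670404308985 roll 0.0008455944896367982 plate top z(tool) at axis 0.003819743082587578 tail x [0.0126 0.0572] y [-0.0313  0.0313]
clock: 16.1
tool_pos: [0.5347, -0.1574, 0.0866]
eef_rot: [1.0, 0.004, -0.002, -0.0]
contact_force: [-0.5, -0.4, 0.3]
opening: 0.548
finger_force: 0.0
clock 16.1 n 11994 pitch(tail up +) 0.13665234188430395 roll 0.0002440836102103446 plate top z(tool) at axis 0.003960602102986948 tail x [0.0132 0.0596] y [-0.0313  0.0313]
```

The cover is released and rests on the ramp (pitch 0.14, tail x≈0.594, lip still home). I lift, shut the fingers and go over the tail, stopping short of the catch.

```bash

python3 -m creep '[{"grip":0.1,"tx":0,"ty":0,"tz":-1.5,"spin":0},{"grip":0.1,"tx":0,"ty":0,"tz":-3,"spin":0},{"grip":-1,"tx":0,"ty":0,"tz":-1,"spin":0},{"grip":-1,"tx":2.3,"ty":0,"tz":0,"spin":0},{"grip":-1,"tx":2.3,"ty":0,"tz":0,"spin":0},{"grip":-1,"tx":0,"ty":0,"tz":0,"spin":0},{"grip":-1,"tx":0,"ty":0,"tz":0,"spin":0},{"grip":-1,"tx":0,"ty":0,"tz":0,"spin":0}]' 10
python3 -m creep '[{"grip":-1,"tx":0,"ty":0,"tz":0,"spin":0},{"grip":-1,"tx":0,"ty":0,"tz":0,"spin":0},{"grip":-1,"tx":0,"ty":0,"tz":0,"spin":0},{"grip":-1,"tx":0,"ty":0,"tz":0,"spin":0}]' 10
python3 - <<'E'
from h import *
s=r.get_state(); print(s["tool_pos"],s["opening"])
for n in ("wrist","side"):
    c=optics.get_calibration(n); p,d=optics.snapshot(n); W=cloud(d,c); cv2.imwrite(f"pics/f_{n}.png",p[:,:,::-1])
    x,y,z=np.moveaxis(W,-1,0)
    m=(p.min(2)>110)&(d>0)&(z>.072)&(z<.106)&(abs(y+.1565)<.036)&(x>.47)&(x<.61)
    if m.sum()>20:
        P=W[m]; q=P[(P[:,0]>.552)]; A=np.c_[q[:,0]-.58,np.ones(len(q))]; k=np.linalg.lstsq(A,q[:,2],rcond=None)[0]
        print(n,m.sum(),"slope",k[0],"z at .58",k[1],"x range",np.percentile(P[:,0],[.5,99.5]))
E
```

```text
clock: 16.82
tool_pos: [0.5811, -0.157, 0.1416]
eef_rot: [1.0, 0.004, -0.001, 0.0]
contact_force: [-0.4, -0.1, 0.5]
opening: 0.121
finger_force: 0.0
clock: 17.15
tool_pos: [0.5822, -0.1571, 0.1422]
eef_rot: [1.0, 0.004, -0.0, 0.0]
contact_force: [0.3, -0.0, 0.4]
opening: 0.008
finger_force: 0.0
[ 0.5821626  -0.15711898  0.14222058] 0.007929629193848112
wrist 5704 slope 0.09411537646196656 z at .58 0.08837307047535309 x range [0.55129098 0.6019678 ]
side 399 slope 0.10693768008367179 z at .58 0.08548492208586783 x range [0.49810673 0.59555294]
```

```bash

python3 -m creep '[{"grip":-1,"tx":-0.2,"ty":0,"tz":0,"spin":0},{"grip":-1,"tx":0,"ty":0,"tz":2.5,"spin":0},{"grip":-1,"tx":0,"ty":0,"tz":1.5,"spin":0},{"grip":-1,"tx":0,"ty":0,"tz":0.7,"spin":0},{"grip":-1,"tx":0,"ty":0,"tz":0,"spin":0},{"grip":-1,"tx":0,"ty":0,"tz":0,"spin":0}]' 10
python3 -m creep '[{"grip":-1,"tx":0,"ty":0,"tz":0.2,"spin":0},{"grip":-1,"tx":0,"ty":0,"tz":0.2,"spin":0},{"grip":-1,"tx":0,"ty":0,"tz":0,"spin":0}]' 10
python3 -m creep '[{"grip":-1,"tx":0,"ty":0,"tz":0.2,"spin":0},{"grip":-1,"tx":0,"ty":0,"tz":0.2,"spin":0},{"grip":-1,"tx":0,"ty":0,"tz":0,"spin":0}]' 10
```

```text
clock: 17.75
tool_pos: [0.5807, -0.157, 0.0953]
eef_rot: [1.0, 0.004, -0.0, 0.0]
contact_force: [-0.6, -0.1, 0.0]
opening: 0.008
finger_force: 0.0
clock: 18.0
tool_pos: [0.5809, -0.1571, 0.0916]
eef_rot: [1.0, 0.004, 0.0, 0.0]
contact_force: [-0.7, 0.3, 1.3]
opening: 0.006
finger_force: 0.0
clock: 18.25
tool_pos: [0.5814, -0.1571, 0.0876]
eef_rot: [1.0, 0.004, 0.001, 0.0]
contact_force: [0.9, 0.3, 1.4]
opening: 0.006
finger_force: 1.3
```

```bash

python3 -m creep '[{"grip":-1,"tx":0,"ty":0,"tz":0.15,"spin":0},{"grip":-1,"tx":0,"ty":0,"tz":0,"spin":0}]' 10
python3 -m creep '[{"grip":-1,"tx":0,"ty":0,"tz":0.15,"spin":0},{"grip":-1,"tx":0,"ty":0,"tz":0,"spin":0}]' 10
python3 -m creep '[{"grip":-1,"tx":0,"ty":0,"tz":0.15,"spin":0},{"grip":-1,"tx":0,"ty":0,"tz":0,"spin":0}]' 10
```

```text
clock: 18.42
tool_pos: [0.5816, -0.1571, 0.0863]
eef_rot: [1.0, 0.004, 0.001, 0.0]
contact_force: [0.5, -0.2, 4.5]
opening: 0.004
finger_force: 2.1
clock: 18.58
tool_pos: [0.5806, -0.157, 0.0843]
eef_rot: [1.0, 0.004, 0.0, 0.0]
contact_force: [-0.2, -0.5, 0.1]
opening: 0.002
finger_force: 0.0
clock: 18.75
tool_pos: [0.58, -0.1569, 0.0821]
eef_rot: [1.0, 0.004, -0.001, -0.0]
contact_force: [-0.0, -0.3, -0.2]
opening: 0.004
finger_force: 0.0
```

```bash
cat > chk.py <<'E'
from h import *
s=r.get_state(); print(s["tool_pos"],s["contact_force"])
for n in ("wrist","side","top"):
    c=optics.get_calibration(n); p,d=optics.snapshot(n); W=cloud(d,c); cv2.imwrite(f"pics/g_{n}.png",p[:,:,::-1])
    x,y,z=np.moveaxis(W,-1,0)
    m=(p.min(2)>120)&(d>0)&(z>.068)&(z<.1)&(abs(y+.1565)<.036)&(x>.47)&(x<.61)
    P=W[m]; q=P[(P[:,0]>.552)]
    if len(q)>20:
        A=np.c_[q[:,0]-.58,q[:,1]+.1565,np.ones(len(q))]
        for _ in range(3):
            k=np.linalg.lstsq(A,q[:,2],rcond=None)[0]; g=abs(A@k-q[:,2])<.003; q,A=q[g],A[g]
        print(n,len(q),"slopes",k[:2],"z at .58",k[2],"x",np.percentile(q[:,0],[.5,99.5]),"y",np.percentile(q[:,1],[.5,99.5]))
E
python3 chk.py
```

```text
[ 0.57997886 -0.15691505  0.0821241 ] [-0.03797746 -0.31166733 -0.18185363]
wrist 3464 slopes [0.04344997 0.00068313] z at .58 0.08157486222389536 x [0.57766531 0.5955099 ] y [-0.1908993  -0.12176958]
top 34 slopes [0.10380037 0.00926437] z at .58 0.08052797131074646 x [0.55213169 0.56203025] y [-0.17454344 -0.12331752]
```

```bash

python3 -m creep '[{"grip":-1,"tx":0,"ty":0,"tz":0.1,"spin":0},{"grip":-1,"tx":0,"ty":0,"tz":0,"spin":0}]' 10
python3 -m creep '[{"grip":-1,"tx":0,"ty":0,"tz":0.1,"spin":0},{"grip":-1,"tx":0,"ty":0,"tz":0,"spin":0}]' 10
python3 -m creep '[{"grip":-1,"tx":0,"ty":0,"tz":0.1,"spin":0},{"grip":-1,"tx":0,"ty":0,"tz":0,"spin":0}]' 10
python3 chk.py
```

```text
clock: 19.07
tool_pos: [0.5805, -0.157, 0.0815]
eef_rot: [1.0, 0.004, -0.0, -0.0]
contact_force: [0.0, 0.4, -0.7]
opening: 0.006
finger_force: 0.0
clock: 19.23
tool_pos: [0.5807, -0.157, 0.0807]
eef_rot: [1.0, 0.004, 0.0, 0.0]
contact_force: [-0.7, -0.1, -0.0]
opening: 0.007
finger_force: 0.4
clock: 19.4
tool_pos: [0.5807, -0.157, 0.0798]
eef_rot: [1.0, 0.004, 0.0, 0.0]
contact_force: [-0.7, -1.1, 2.1]
opening: 0.002
finger_force: 0.8
[ 0.58072288 -0.15699624  0.07975878] [-0.68953865 -1.05222101  2.1251393 ]
wrist 3131 slopes [0.02626866 0.00114418] z at .58 0.08023512869045836 x [0.57891125 0.59554004] y [-0.19083809 -0.12161687]
top 32 slopes [-0.1839583   0.05351659] z at .58 0.07354080135334269 x [0.5521701  0.56204069] y [-0.17461208 -0.12315004]
```

Contact again, with the cover at 0.026 rad. I press on gently in 1 mm steps.

```bash

python3 -m creep '[{"grip":-1,"tx":0,"ty":0,"tz":0.1,"spin":0},{"grip":-1,"tx":0,"ty":0,"tz":0,"spin":0}]' 10
python3 -m creep '[{"grip":-1,"tx":0,"ty":0,"tz":0.1,"spin":0},{"grip":-1,"tx":0,"ty":0,"tz":0,"spin":0}]' 10
python3 chk.py
```

```text
clock: 19.72
tool_pos: [0.5806, -0.157, 0.0786]
eef_rot: [1.0, 0.004, 0.0, 0.0]
contact_force: [0.4, 0.3, -0.2]
opening: 0.006
finger_force: 0.1
clock: 19.88
tool_pos: [0.5806, -0.157, 0.0785]
eef_rot: [1.0, 0.004, 0.0, 0.0]
contact_force: [-1.9, 1.1, 7.5]
opening: 0.005
finger_force: 3.9
[ 0.58061582 -0.15700204  0.07845353] [-1.91929061  1.07077081  7.51147919]
wrist 2770 slopes [ 0.00292515 -0.00033876] z at .58 0.0791651854900541 x [0.5788584  0.59588312] y [-0.19089249 -0.12156875]
top 26 slopes [-0.10937703  0.03747311] z at .58 0.07383791851605326 x [0.55233797 0.56249091] y [-0.17262308 -0.12337369]
```

```bash

python3 -m creep '[{"grip":-1,"tx":0,"ty":0,"tz":0.05,"spin":0},{"grip":-1,"tx":0,"ty":0,"tz":0,"spin":0}]' 10
python3 -m creep '[{"grip":-1,"tx":0,"ty":0,"tz":-0.5,"spin":0},{"grip":-1,"tx":0,"ty":0,"tz":-2,"spin":0},{"grip":-1,"tx":0,"ty":0,"tz":-3,"spin":0},{"grip":-1,"tx":0,"ty":0,"tz":-3,"spin":0},{"grip":-1,"tx":0,"ty":0,"tz":-2.5,"spin":0},{"grip":-1,"tx":-3,"ty":0,"tz":0,"spin":0},{"grip":-1,"tx":-3,"ty":0,"tz":0,"spin":0},{"grip":-1,"tx":0,"ty":0,"tz":0,"spin":0}]' 10
python3 chk.py; python3 gap.py w30 | tail -1
python3 -c "
import cv2; a=cv2.imread('pics/g_wrist.png'); cv2.imwrite('pics/z1.png',a)"
```

```text
clock: 20.2
tool_pos: [0.5806, -0.157, 0.0785]
eef_rot: [1.0, 0.004, 0.0, 0.0]
contact_force: [-3.3, 0.9, 10.7]
opening: 0.006
finger_force: 5.6
clock: 20.87
tool_pos: [0.5131, -0.1582, 0.187]
eef_rot: [1.0, 0.003, -0.005, 0.0]
contact_force: [-1.6, -1.0, -0.3]
opening: 0.012
finger_force: 0.0
[ 0.51308377 -0.15815997  0.18703725] [-1.55867616 -1.03730956 -0.28124636]
wrist 5702 slopes [0.00090913 0.00149935] z at .58 0.07928182742894652 x [0.55216493 0.59522741] y [-0.19104172 -0.12176669]
side 187 slopes [0.00381329 0.00302243] z at .58 0.07662807151298917 x [0.55233735 0.59414516] y [-0.19033535 -0.12115398]
top 53 slopes [ 0.03104279 -0.1365989 ] z at .58 0.08067121508564339 x [0.55379187 0.59971125] y [-0.14783881 -0.12120792]
tcp [ 0.5211 -0.1576  0.1874] F [ 0.544  -0.2938  0.2765]Traceback (most recent call last):
  File "gap.py", line 5, in <module>
    print("tail top edge x",np.percentile(x[m],[98,99.5]),"z",z[m].max())
                            ~~~~~~~~~~~~~^^^^^^^^^^^^^^^^
    return _quantile_unchecked(
        a, q, axis, out, overwrite_input, method, keepdims, weights)
    return _ureduce(a,
                    func=_quantile_ureduce_func,
    ...<5 lines>...
                    overwrite_input=overwrite_input,
                    method=method)
    r = func(a, **kwargs)
    result = _quantile(arr,
                       quantiles=q,
    ...<2 lines>...
                       out=out,
                       weights=wgt)
    slices_having_nans = np.isnan(arr[-1, ...])
                                  ~~~^^^^^^^^^
IndexError: index -1 is out of bounds for axis 0 with size 0
```

View pics/z1.png

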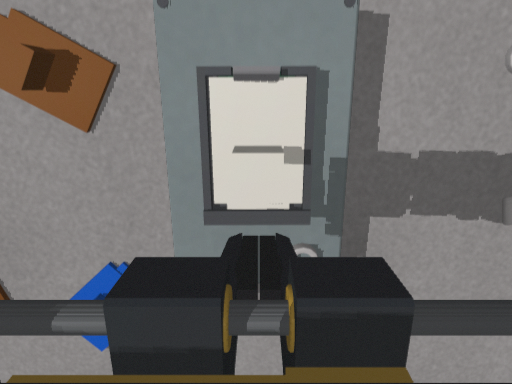

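The picture shows the cover flat in the bay (slope 0.001, level with the walls), its lip under the keeper at (257,215) and the catch over the tail at (257,73). The arm is clear, so I hand it in.

```bash
python3 -c "
from plant import workorder
print(workorder.finish_job())"
```

```text
the job is handed in; nothing more can be done
None
```

The white cover is hooked under the keeper bar, pushed home at about 5 N, pressed down at about 11 N until it lay flat under the catch, and released; I handed the job in at about 21 s with the arm clear, and the result was not reported back.

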